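# Return the square tin to the revolving caddy and hold it facing front

### The job

Put the square steel tin back into its own square socket on the revolving caddy, standing upright on the socket's floor, and let go of it for good. Then turn the turntable (its upright wooden pegs are there for that) until the square tin stands straight in line with the dark steel pointer on the caddy's foot, and finish while still holding the turntable firmly with the fingers, keeping it still. Leave everything else on the table where it is.

Things in the scene. Friction and masses are not known exactly. Their poses are not given: they have to be found in the camera images.
- tin: Loose square steel tin with a small lid knob: 46 x 46 mm, 62 mm tall to the flat lid, 72 mm to the top of the 14 mm wide knob, about 80 to 170 g. Starts upright on the table to the robot's right. Origin: centre of its underside; z up, x and y square to its sides.
- caddy: Revolving caddy: a dark round steel foot fixed to the table carries a wooden turntable disc, 256 mm wide, its top 36 mm above the table, with four sockets and four pegs. A dark steel pointer on the foot, a 48 mm long diamond seen from above, 34 mm high, stands just outside the disc's rim and marks the front. Origin: on the table on the turning axis; z up; the pointer points along -x of this frame.
- turntable (a joint): Angle of the turntable, rad, positive anticlockwise from above, no stops within reach; 0 or a whole turn: square socket at the pointer. Stays where left; friction about 0.07 N m. Its sockets, 90 degrees apart, are aluminium with 12 mm high walls: one square, empty; one round, empty; two round with round steel jars fixed in them (up to 58 mm above the disc).
- square_socket (a point): Centre of the square socket's floor (at the disc's top, 36 mm above the table), 80 mm from the turning axis; turns with the disc. x axis points from the socket to the turning axis; the socket's sides are square to x and y. Inside 53 x 53 mm, walls 4 mm thick and 12 mm high.
- front_mark (a point): Fixed point 80 mm from the turning axis in the direction of the pointer, 36 mm above the table: where the centre of the square socket must come to lie.
- peg0 (a point): Top of peg 0, an upright round wooden peg, 16 mm diameter, 55 mm tall above the disc, 110 mm from the turning axis, at 45 degrees anticlockwise (seen from above) from the square socket; it turns with the disc. At least 40 mm free from the peg's axis to the nearest socket wall.
- peg1 (a point): Top of peg 1, an upright round wooden peg, 16 mm diameter, 55 mm tall above the disc, 110 mm from the turning axis, at 135 degrees anticlockwise (seen from above) from the square socket; it turns with the disc. At least 40 mm free from the peg's axis to the nearest socket wall.
- peg2 (a point): Top of peg 2, an upright round wooden peg, 16 mm diameter, 55 mm tall above the disc, 110 mm from the turning axis, at 225 degrees anticlockwise (seen from above) from the square socket; it turns with the disc. At least 40 mm free from the peg's axis to the nearest socket wall.
- peg3 (a point): Top of peg 3, an upright round wooden peg, 16 mm diameter, 55 mm tall above the disc, 110 mm from the turning axis, at 315 degrees anticlockwise (seen from above) from the square socket; it turns with the disc. At least 40 mm free from the peg's axis to the nearest socket wall.
- diya_a: Bystander: terracotta diya (oil lamp dish), 68 mm wide, 23 mm high; origin under its centre. Leave it.
- diya_b: Bystander: another such diya. Leave it.
- tumbler: Bystander: round open steel tumbler, 52 mm wide, 65 mm high; origin under its centre. Leave it.
- saucer: Bystander: white ceramic saucer, 136 mm wide, 18 mm high; origin under its centre. Leave it.
- lighter: Bystander: red press-button lighter lying flat, about 78 x 24 x 13 mm; origin under its middle. Leave it.
There are look-alikes about, which are no part of the job. Leave any blue or purple look-alike of the tin alone.

How it is judged:
By the outcome, as a careful person would: the job done as asked, in the order asked, and still so for the second after the job is handed in, while the arm keeps its last pose, push and grip.
It also fails if it takes over 61 s, if anything falls off the work surface, if the arm or the gripper's body presses on something with over 40 N, if the wrist force passes 120 N, or if a joint passes its speed limit or range.

### The arm

A 6-joint arm with a two-finger parallel gripper is mounted at the origin on the work surface. World frame = base frame: x ahead of the robot, y to its left, z up, the work surface at z = 0. Lengths are in mm, angles in degrees, forces in N, time in s.
With the tool pointing down it reaches from about 350 to 850 mm from the base axis. Payload 8.1 kg.
Tool frame: the origin (TCP) lies at the very end of the fingers, on their centre line; the grasp point (between the pads) lies 19 mm behind it (tcp_to_grasp is the distance from the TCP to the grasp point, in mm); z points along the fingers, x is the direction in which the jaws open and shut, and the axes are right-handed (so a half turn about z gives the same grasp; the last joint's range is limited). The gripper opens to 85 mm and grips with 20 to 120 N. Pads are 22 mm wide; open, the fingers measure 114 mm over their backs; the gripper's body (76 mm by 85 mm) begins 54 mm behind the grasp point. The pads swing forward as they close: fully open they stand 13 mm farther back than shut.
Start: joints at [-4.893, 7.471, 85.268, -0, 87.261, -4.893], TCP at [600.004, 0.022, 197.192] pointing down, gripper open.
Joint ranges: [-169.43, 169.43], [-51.17, 129.36], [1.28, 143.12], [-76.62, 256.62], [0, 156.53], [-152.29, 152.29]. Speed limits (degrees/s): [136.94, 136.94, 159.86, 180, 180, 180].

### API

Orientations are given as [roll, pitch, yaw] about the fixed x, y, z axes, in that order (R = Rz(yaw) Ry(pitch) Rx(roll)).
In Python, from bench import * gives the robot as it stands. The module is installed in compiled form; this text tells all that it offers.
- The arm moves only by the tool apply_moves, never from a script. Its argument "targets" is text: rows parted by semicolons, each of 7 numbers parted by spaces: the turn, a rotation vector about the tool's x, y, z in rad, then the shift along the tool's x, y, z in cm, then the finger opening in cm, from 0 to 8.54. A call has exactly 5 rows; each row is the pose to reach, as a shift and turn from the pose commanded when the call began, along the tool's axes at that moment; what a row does not reach only later rows make up. A row lasts 1/10 s, in which the tool goes at most 50 mm and 8.59 degrees, less where a joint would pass 70% of its speed; a pose out of reach is approached as far as the arm can. A call with a gripper value outside its range is refused whole. The fingers move at their own pace and stop on an object; "force" is the grip in N (left out, the last holds). Time passes only in rows, so rows that repeat a pose let the fingers close, or fill a call up. It gives the time, the measured TCP pose, the force and the opening at its end, in the units of the state.
- sense(): the state, without advancing time (a new reading comes with each control period).
- snapshot(name): name is "scene" or "side" or "wrist"; returns the picture (480x640x3 uint8, red, green, blue); there is no depth.
- camera_model(name): a dict with "fx", "fy", "cx", "cy" (pixels), "position" and "attitude" of the camera in the world; the wrist camera has in their place "T_tool_cam" (4x4, takes a point from camera to tool coordinates, whose origin is the TCP and whose axes are the tool frame's). Camera axes: x right, y up, looking along -z (the intrinsics and any distortion apply to the point x, -y, -z); pixel columns grow to the right and rows downward; lengths in mm; the calibration is good to about 2 mm. A picture is of the moment at which its call begins: read the wrist's pose just before it. camera_model takes no time and is no camera call.
- hand_in(): hands the job in, once; it reports no verdict.
Trained networks look in the newest picture that a camera, given by its name, has taken for a name from the list of things; names that differ only in an ending like _2 or _b are one class to them, and where a whole thing is asked for, a point or a joint stands for the part that bears it (a point fixed in the world has none). Each returns a list of dicts, best first, with "confidence" (0 to 1); they miss things now and then, are a little off and sometimes report something else, mostly with a low value. They report only what shows in the picture. A call takes as long as a camera call. They do not tell look-alikes from the thing itself.
- recognise(camera, query): "at" ([row, column] in pixels, amid what is visible of it).
- place_of(camera, query): "at" ([row, column] in pixels: a listed point, or the origin of a listed thing).
The state is a dict: "time": time; "joint_pos": joint angles; "qd": joint speeds; "joint_efforts": joint torques, N m; "tool_pos": TCP position; "tcp_rot": TCP orientation; "ft_force": force on the tool from outside, world axes, zero at the start; "wrist_torque": the same for the moment, N m; "finger_gap": finger opening in mm.
Only numpy, scipy, OpenCV 4.12 (cv2) and the standard library are available. Lean on these libraries where they do the work, as an engineer would, in place of code of your own. Each camera call takes 0.05 s, during which the arm holds its last target. There are 200 camera calls.

## Working session

There is one attempt and no reset: what is moved stays moved. The work goes in short steps, Python scripts to look and compute and a tool call to move; the robot and the scene stay as the last step left them, time stands still between calls to the robot, and variables do not carry over. Pictures are saved under pics/ and viewed, about 8 in all and at most 12, crops included, and the job is handed in when it is done.

Besides the shell and the picture viewer there is one more tool, called by a JSON object that holds its "method" and its "body". apply_moves: Moves the arm, as the interface text tells. Its arguments: {"type":"object","properties":{"targets":{"type":"string"},"force":{"type":"number"}},"required":["targets"]}

```bash
mkdir -p pics; cat > h.py <<'E'
from bench import *
import numpy as np, cv2
from scipy.spatial.transform import Rotation as R
def save(im,n): cv2.imwrite('pics/'+n+'.png',cv2.cvtColor(im,cv2.COLOR_RGB2BGR))
E
python3 - <<'E'
from h import *
a=[snapshot(n) for n in("scene","side","wrist")]
for n,i in zip(("s","d","w"),a): save(i,n)
for n in("scene","side","wrist"):
    print(n,camera_model(n))
for c in("scene","side","wrist"):
  for q in("tin","square_socket","caddy","front_mark","peg0","peg1","peg2","peg3"):
    print(c,q,[(np.round(d["at"]).tolist(),round(d["confidence"],2)) for d in place_of(c,q)[:3]])
print(sense())
E
```

```text
scene {'fx': 617.9531469944288, 'fy': 617.9531469944288, 'cx': 322.35517387903366, 'cy': 248.90332041866998, 'position': array([1142.00592081,  934.21248057,  932.82945361]), 'attitude': array([ 52.78918184,   0.28558474, 147.61496028])}
side {'fx': 510.62671513673956, 'fy': 510.62671513673956, 'cx': 321.6872922782943, 'cy': 233.49173434584185, 'position': array([ 451.49743269, -928.57651442,  987.25712304]), 'attitude': array([45.28114822,  0.88014091, -4.68527656])}
wrist {'fx': 399.78176291394243, 'fy': 399.78176291394243, 'cx': 311.4516721089563, 'cy': 240.76667979888413, 'T_tool_cam': array([[ 9.99999197e-01, -1.23538789e-03,  2.80838639e-04,
         8.95412716e-01],
       [-1.09355030e-03, -9.53617355e-01, -3.01019510e-01,
        -7.53708000e+01],
       [ 6.39688459e-04,  3.01018961e-01, -9.53617940e-01,
        -1.76960736e+02],
       [ 0.00000000e+00,  0.00000000e+00,  0.00000000e+00,
         1.00000000e+00]])}
scene tin [([218.0, 306.0], 0.87), ([184.0, 307.0], 0.86), ([180.0, 273.0], 0.68)]
scene square_socket [([261.0, 289.0], 0.81)]
scene caddy [([286.0, 314.0], 0.6
[... 1286 characters left out ...]
7.0, 158.0], 0.69)]
{'time': 1.35, 'joint_pos': array([-4.89443266e+00,  7.47242303e+00,  8.52675024e+01, -1.47666369e-03,
        8.72625685e+01, -4.89263219e+00]), 'qd': array([-0.03401654,  0.01888331,  0.01323014,  0.01590093,  0.08651566,
        0.03369428]), 'joint_efforts': array([-2.64267765e-04, -5.69320714e+01, -5.00854182e+01, -2.10622517e-05,
        1.15818846e-03,  4.72939780e-05]), 'tool_pos': array([ 5.99994108e+02, -1.83867984e-03,  1.97181964e+02]), 'tcp_rot': array([ 1.79998743e+02,  2.61061210e-03, -1.72994320e-03]), 'ft_force': array([-1.03356624, -0.02454213,  0.32342598]), 'wrist_torque': array([-0.0300474 , -0.00012755,  0.01871364]), 'finger_gap': 85.50247545314005}
```

View pics/s.png

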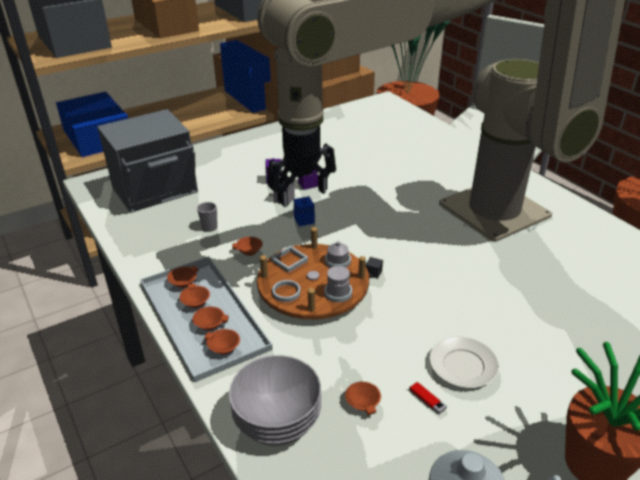

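View pics/d.png

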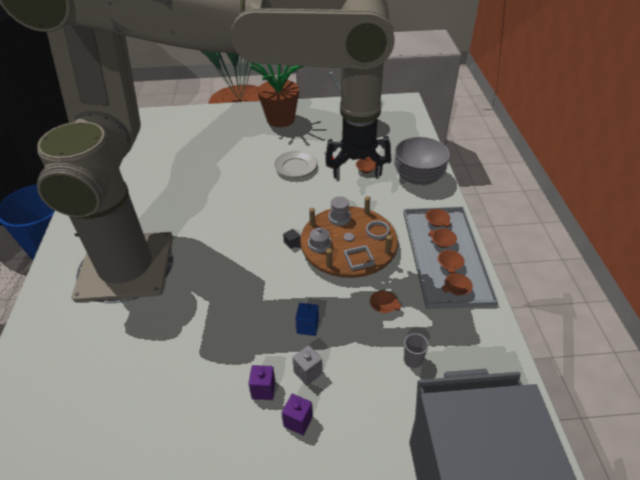

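The side view shows the grey tin at about (365,308), with a blue look-alike at (320,307) and purple ones at (382,262) and (413,297). The pointer is at (238,292) and the empty square socket at (258,360).

```bash
cat >> h.py <<'E'
def cam(name,st=None):
    m=camera_model(name); 
    if name=="wrist":
        st=st or sense(); T=np.eye(4);T[:3,:3]=R.from_euler('xyz',st["tcp_rot"],degrees=True).as_matrix();T[:3,3]=st["tool_pos"]
        T=T@m["T_tool_cam"]; return m,T[:3,:3],T[:3,3]
    return m,R.from_euler('xyz',m["attitude"],degrees=True).as_matrix(),np.array(m["position"])
def unproj(name,rc,z,st=None):
    m,Rm,p=cam(name,st); d=Rm@np.array([(rc[1]-m["cx"])/m["fx"],-(rc[0]-m["cy"])/m["fy"],-1]); return p+d*(z-p[2])/d[2]
def proj(name,X,st=None):
    m,Rm,p=cam(name,st); c=Rm.T@(np.array(X)-p); return (m["cy"]+m["fy"]*c[1]/c[2], m["cx"]-m["fx"]*c[0]/c[2])
E
python3 - <<'E'
from h import *
np.set_printoptions(precision=1,suppress=True)
P={"scene":[("look",(218,306),0),("look",(184,307),0),("look",(180,273),0),("sock",(261,289),36),("caddy",(286,314),0),("front",(267,346),36),("peg",(256,362),91),("peg",(255,263),91),("peg",(291,311),91)],
"side":[("look",(425,299),0),("look",(390,264),0),("tin",(372,306),0),("sock",(260,358),36),("caddy",(246,351),0),("front",(232,318),36),("peg",(250,330),91),("peg",(207,308),91),("blue",(330,307),0)],
"wrist":[("look",(403,186),0),("sock",(281,315),36),("caddy",(188,295),0),("front",(178,206),36),("peg",(325,220),91),("peg",(73,383),91),("peg",(127,158),91)]}
for c in P:
  for n,rc,z in P[c]: print(c,n,unproj(c,rc,z)[:2])
E
```

```text
scene look [ 451.6 -244.7]
scene look [ 358.8 -392.4]
scene look [ 430.8 -465.6]
scene sock [603.9 -68.3]
scene caddy [580.2   3.7]
scene front [504.3  22.4]
scene peg [491.7  65.3]
scene peg [674.9 -56.8]
scene peg [648.6 104.6]
side look [ 428.4 -470.2]
side look [ 358.9 -387.9]
side tin [ 449.4 -353.7]
side sock [598.5 -73. ]
side caddy [592.1  11.4]
side front [506.1  36.7]
side peg [527.1 -83.7]
side peg [483.9  77.1]
side blue [ 458.2 -245.9]
wrist look [ 459.7 -234.5]
wrist sock [604.1 -70. ]
wrist caddy [585.2   9.4]
wrist front [511.6  24.1]
wrist peg [528.1 -84.4]
wrist peg [647.6 101.4]
wrist peg [496.1  67.2]
```

View pics/w.png

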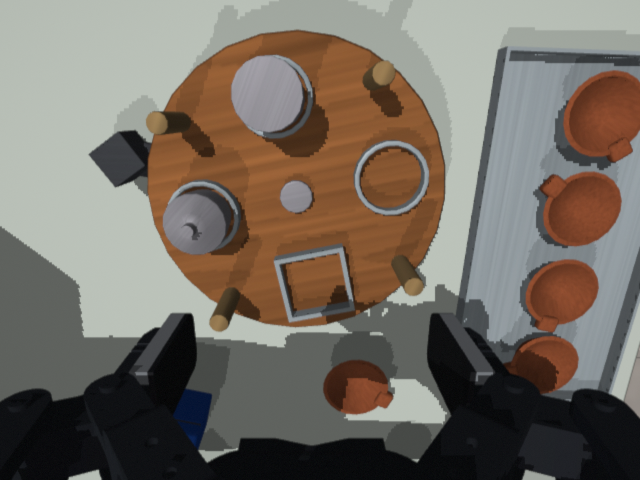

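The wrist view agrees: axis at about (588,9), socket at (604,-70), pointer at pixel (157,120). I'm moving over to the tin.

{"method": "apply_moves", "body": {"targets": "0 0 0 -2.4 5 -0.4 8.5; 0 0 0 -4.8 10 -0.8 8.5; 0 0 0 -7 15 -1 8.5; 0 0 0 -9.5 20 -1.5 8.5; 0 0 0 -12 24 -2 8.5"}}

```text
time: 1.85
tool_pos: [488.6, -224.9, 215.4]
tcp_rot: [180.0, -0.0, 0.0]
ft_force: [1.0, -0.7, -0.1]
finger_gap: 85.0
```

{"method": "apply_moves", "body": {"targets": "0 0 0 -3 7 0 8.5; 0 0 0 -3 7 0 8.5; 0 0 0 -3 7 0 8.5; 0 0 0 -3 7 0 8.5; 0 0 0 -3 7 0 8.5"}}

```text
time: 2.35
tool_pos: [460.1, -292.5, 215.3]
tcp_rot: [-180.0, -0.0, 0.0]
ft_force: [-0.5, 0.2, 0.9]
finger_gap: 84.7
```

```bash
python3 - <<'E'
from h import *
st=sense();im=snapshot("wrist");save(im,"w2");print(st["time"],st["tool_pos"],st["tcp_rot"],st["joint_pos"],st["qd"])
for q in ["tin"]:
  for d in place_of("wrist",q): print(d["at"],d["confidence"],unproj("wrist",d["at"],0,st)[:2])
E
```

```text
2.35 [ 460.07627365 -292.46802031  215.25396033] [-1.79973939e+02 -5.83315943e-03  4.41306647e-02] [-3.78505864e+01 -1.42818151e+00  9.26027928e+01  2.41538701e-02
  8.88367929e+01 -3.78952111e+01] [ 0.80601922 -0.03286804  0.01605609 -0.11193861 -0.10309397 -0.10465666]
[256.9, 307.5] 0.81 [ 456.82809611 -358.43253901]
[138.0, 312.8] 0.71 [ 462.00476074 -238.25820927]
[346.7, 282.4] 0.64 [ 428.53438842 -465.5418278 ]
[278.1, 216.0] 0.62 [ 359.80499169 -382.4989313 ]
```

View pics/w2.png

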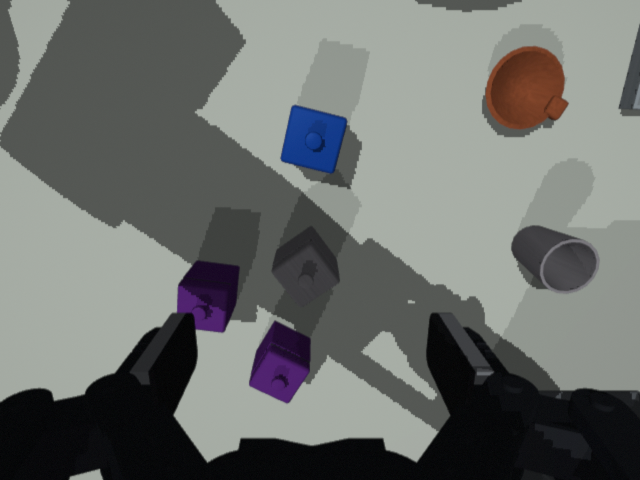

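The grey tin is at about (265,306) and diagonal in the image. I'll crop it to get its yaw.

```bash
python3 - <<'E'
from h import *
im=cv2.imread("pics/w2.png")[215:320,260:350]
save(cv2.cvtColor(np.clip(cv2.resize(im,None,fx=6,fy=5.7,interpolation=cv2.INTER_CUBIC)*2.2,0,255).astype('uint8'),4),"c1")
E
```

```text
(no output)
```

View pics/c1.png

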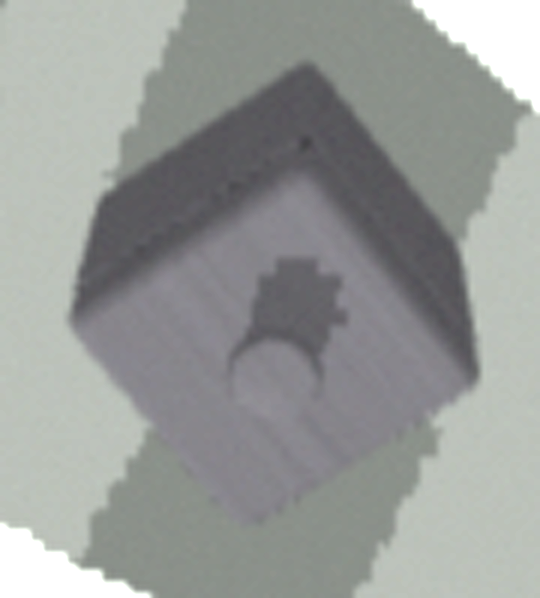

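The lid corners in the crop are at (305,165), (70,320), (250,525) and (478,378).

```bash
python3 - <<'E'
from h import *
np.set_printoptions(precision=1,suppress=True)
st=dict(tool_pos=[460.08,-292.47,215.25],tcp_rot=[-179.974,-.006,.044])
C=np.array([unproj("wrist",(215+y/5.7,260+x/6),62,st)[:2] for x,y in [(305,165),(70,320),(250,525),(478,378)]])
print(C,C.mean(0))
for i in range(4):
  d=C[(i+1)%4]-C[i]; print(np.hypot(*d),np.degrees(np.arctan2(d[1],d[0]))%90)
E
```

```text
[[ 460.4 -324.2]
 [ 425.7 -349.6]
 [ 452.1 -384.8]
 [ 486.2 -359.2]] [ 456.1 -354.5]
43.041347331334265 36.22520303454533
44.05992711649664 36.85801006289048
42.67066074657562 36.86564928099328
43.58042878889632 36.374108419653254
```

{"method": "apply_moves", "body": {"targets": "0 0 0.14 -0.1 1.3 1.5 7.5; 0 0 0.28 -0.2 2.6 3 7.5; 0 0 0.42 -0.3 3.9 4.5 7.5; 0 0 0.56 -0.3 5.2 6 7.5; 0 0 0.70 -0.4 6.2 8 7.5"}}

```text
time: 2.95
tool_pos: [456.8, -355.4, 135.5]
tcp_rot: [180.0, -0.1, -40.3]
ft_force: [-0.4, 0.1, -0.5]
finger_gap: 75.0
```

{"method": "apply_moves", "body": {"targets": "0 0 0.12 0 0 1 7.5; 0 0 0.234 0 0 2 7.5; 0 0 0.234 0 0 3 7.5; 0 0 0.234 0 0 3 7.5; 0 0 0.234 0 0 3 7.5"}}

```text
time: 3.45
tool_pos: [455.9, -354.8, 105.4]
tcp_rot: [180.0, 0.0, -53.3]
ft_force: [0.3, -0.2, 0.3]
finger_gap: 74.8
```

```bash
python3 - <<'E'
from h import *
st=sense();im=snapshot("wrist");save(im,"w3");print(st["time"],st["tool_pos"],st["tcp_rot"],st["finger_gap"])
for d in place_of("wrist","tin"): print(d["at"],d["confidence"],unproj("wrist",d["at"],0,st)[:2])
E
```

```text
3.45 [ 455.92318387 -354.81449661  105.36390332] [ 1.79998441e+02  1.77389751e-02 -5.33136751e+01] 74.77335223305961
[224.2, 307.5] 0.73 [ 455.39390181 -353.82525059]
[330.7, 397.6] 0.65 [ 427.79441847 -463.75533217]
[335.6, 271.7] 0.62 [ 364.08330525 -385.88801911]
```

View pics/w3.png

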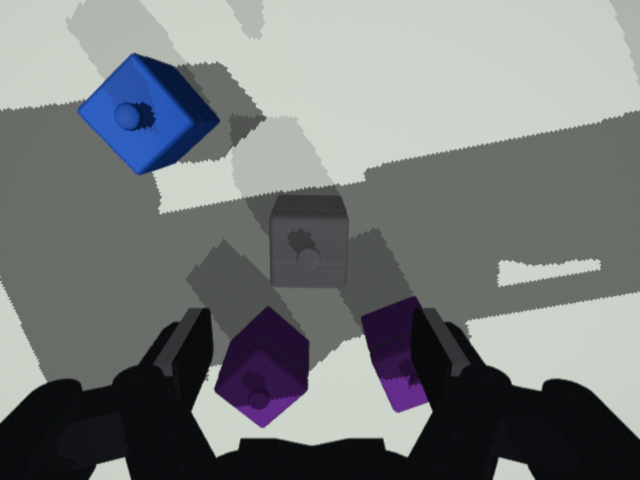

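The tin is square to the jaws and centred (cols 270–347), so I'm going down to grasp it.

{"method": "apply_moves", "body": {"targets": "0 0 0 0 0 2.5 7.5; 0 0 0 0 0 5 7.5; 0 0 0 0 0 7 7.5; 0 0 0 0 0 8.5 7.5; 0 0 0 0 0 8.7 7.5", "force": 40}}

```text
time: 4.05
tool_pos: [454.7, -354.4, 16.6]
tcp_rot: [180.0, 0.2, -53.5]
ft_force: [-0.4, 0.4, -0.5]
finger_gap: 75.0
```

{"method": "apply_moves", "body": {"targets": "0 0 0 0 0 0 4; 0 0 0 0 0 0 4; 0 0 0 0 0 0 4; 0 0 0 0 0 0 4; 0 0 0 0 0 0 4", "force": 40}}

```text
time: 4.55
tool_pos: [456.7, -356.2, 20.1]
tcp_rot: [-180.0, -0.2, -53.5]
ft_force: [-0.9, 0.6, 6.9]
finger_gap: 44.8
```

{"method": "apply_moves", "body": {"targets": "0 0 0 0 0 -1 4; 0 0 0 0 0 -4 4; 0 0 0 0 0 -8 4; 0 0 0 0 0 -12 4; 0 0 0 0 0 -15 4", "force": 40}}

```text
time: 5.05
tool_pos: [456.2, -355.9, 172.1]
tcp_rot: [-180.0, -0.2, -53.5]
ft_force: [0.7, -0.9, -1.0]
finger_gap: 44.9
```

{"method": "apply_moves", "body": {"targets": "0 0 0.08 -2.5 -3.5 0 4; 0 0 0.16 -5 -7 0 4; 0 0 0.25 -7.5 -10.5 0 4; 0 0 0.34 -10 -14 0 4; 0 0 0.436 -12.5 -17.5 0 4"}}

```text
time: 5.55
tool_pos: [522.3, -149.2, 169.1]
tcp_rot: [-180.0, -0.0, -78.7]
ft_force: [-0.3, -0.4, -1.7]
finger_gap: 44.6
```

```bash
cat >> h.py <<'E'
def rel(tx,ty,tz,yaw):
    st=sense(); p=np.array([tx,ty,tz])-st["tool_pos"]; Rm=R.from_euler('xyz',st["tcp_rot"],degrees=True)
    t=(Rm.inv()*R.from_euler('xyz',[180,0,yaw],degrees=True)).as_rotvec()
    print("t",st["time"],np.round(st["tool_pos"],1),np.round(st["tcp_rot"],1),"rot",np.round(t,3),"cm",np.round(Rm.inv().apply(p)/10,2))
E
python3 -c "
from h import *
rel(545,-82,170,-78.5)"
```

```text
t 5.55 [ 522.3 -149.2  169.1] [-180.    -0.   -78.7] rot [-0.001 -0.    -0.004] cm [-6.15 -3.54 -0.09]
```

{"method": "apply_moves", "body": {"targets": "0 0 0 -2.5 -1.5 0 4; 0 0 0 -5 -3 0 4; 0 0 0 -6.2 -3.5 0 4; 0 0 0 -6.2 -3.5 0 4; 0 0 0 -6.2 -3.5 0 4"}}

```text
time: 6.05
tool_pos: [543.7, -83.7, 168.6]
tcp_rot: [180.0, -0.0, -78.5]
ft_force: [0.7, -0.8, -0.4]
finger_gap: 44.6
```

```bash
python3 - <<'E'
from h import *
st=sense();im=snapshot("wrist");save(im,"w4");print({k:np.round(st[k],2).tolist() for k in("time","tool_pos","tcp_rot","ft_force")})
for q,z in [("square_socket",36),("peg0",91),("caddy",0),("front_mark",36)]:
  for d in place_of("wrist",q): print(q,d["at"],round(d["confidence"],2),unproj("wrist",d["at"],z,st)[:2])
E
```

```text
{'time': 6.05, 'tool_pos': [543.73, -83.69, 168.56], 'tcp_rot': [179.99, -0.04, -78.47], 'ft_force': [0.73, -0.81, -0.42]}
square_socket [138.6, 307.0] 0.57 [602.334555   -70.19898657]
peg0 [262.9, 72.3] 0.78 [493.13444976  69.86728436]
caddy [138.7, 209.2] 0.82 [583.72567665  10.07244358]
front_mark [232.8, 173.8] 0.92 [508.46454152  20.4912031 ]
```

View pics/w4.png

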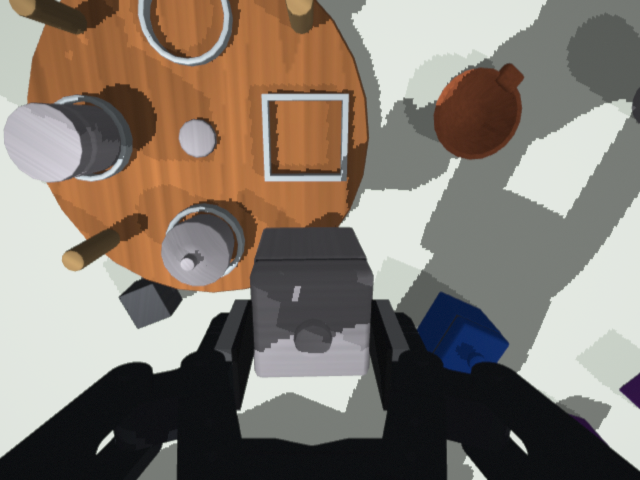

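The socket rim is clear, with corners near pixels (94,262), (94,348), (181,349) and (181,267). The tin is held straight.

```bash
python3 - <<'E'
from h import *
np.set_printoptions(precision=1,suppress=True)
st=dict(tool_pos=[543.73,-83.69,168.56],tcp_rot=[179.99,-.04,-78.47])
im=cv2.imread("pics/w4.png").astype(int)
m=((im[...,0]-im[...,2]>-15)&(im.sum(2)>330)).astype('uint8');m[:85]=0;m[190:]=0;m[:,:255]=0;m[:,358:]=0
n,l,s,_=cv2.connectedComponentsWithStats(m); k=1+np.argmax(s[1:,4]); print(s[k])
pts=np.argwhere(l==k)
w=np.array([unproj("wrist",p,48,st)[:2] for p in pts],np.float32)
r=cv2.minAreaRect(w); print(r)
h=cv2.minAreaRect(pts.astype(np.float32)); print(cv2.boxPoints(h))
print("center joint", unproj("wrist",(138,197),36,st)[:2])
E
```

```text
[ 262   94   87   87 1819]
((602.911376953125, -68.79486083984375), (60.187564849853516, 61.05272674560547), 11.594715118408203)
[[ 94. 262.]
 [180. 262.]
 [180. 348.]
 [ 94. 348.]]
center joint [586.2  10.8]
```

```bash
python3 - <<'E'
from h import *
st=dict(tool_pos=[543.73,-83.69,168.56],tcp_rot=[179.99,-.04,-78.47])
for rc in [(260,251),(260,372),(377,256),(377,369)]: print(unproj("wrist",rc,212,st)[:2]-[543.73,-83.69])
rel(603,-69,100,-78.4)
E
```

```text
[23.58839228 24.97497678]
[ 32.2245542  -17.18624929]
[-24.38177341  15.40827498]
[-15.4920572  -28.05400388]
t 6.3 [543.7 -84.1 168.3] [180.   -0.  -78.6] rot [ 0.    -0.    -0.003] cm [-0.31 -6.11  6.83]
```

```bash
python3 - <<'E'
from h import *
st=dict(tool_pos=[543.73,-83.69,168.56],tcp_rot=[179.99,-.04,-78.47])
Rm=R.from_euler('xyz',st["tcp_rot"],degrees=True)
for n,rc,z in [("knob",(334,312),221),("bot",(228,307),150),("botL",(228,264),150),("botR",(228,353),150),("lidtop",(262,310),212),("lidnear",(377,312),212)]:
  print(n,Rm.inv().apply(unproj("wrist",rc,z,st)-st["tool_pos"])[:2])
im=cv2.imread("pics/w4.png"); print(im[222:270,345].sum(1)); print(im[366:384,340].sum(1))
c=im[215:390,240:385]; save(cv2.cvtColor(np.clip(cv2.resize(c,None,fx=4,fy=3.4,interpolation=cv2.INTER_CUBIC)*1.6,0,255).astype('uint8'),4),"c2")
E
```

```text
knob [ 1.9920331  -3.64831564]
bot [ -0.47660118 -22.48361124]
botL [-22.30932578 -22.46451818]
botR [ 22.88355041 -22.50404005]
lidtop [  1.25630634 -27.35487714]
lidnear [ 2.04141794 20.80609699]
[688 688 687 682 608 376 203 180 183 179 178 181 182 180 179 179 182 182
 181 181 184 184 184 180 182 179 180 180 179 182 181 182 180 188 193 195
 148 125 160 178 184 182 179 176 180 180 181 185]
[508 506 502 501 502 503 504 505 500 510 646 682 687 686 686 686 685 685]
```

View pics/c2.png

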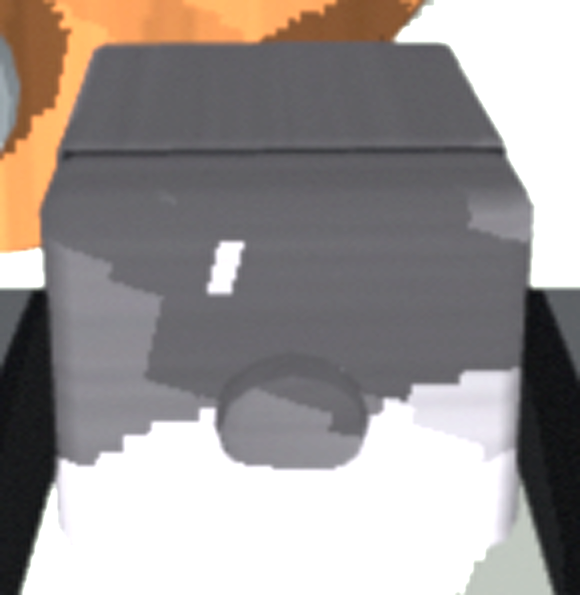

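The lid edge is really at row ~274, since the dark line is a seam, so the tin sits within about 1 mm of the TCP. I'm going above the socket.

{"method": "apply_moves", "body": {"targets": "0 0 0 -0.1 -2 1 4; 0 0 0 -0.2 -4 2 4; 0 0 0 -0.3 -6.05 4 4; 0 0 0 -0.3 -6.05 6 4; 0 0 0 -0.3 -6.05 6.8 4"}}

```text
time: 6.8
tool_pos: [601.2, -68.2, 97.6]
tcp_rot: [179.8, 0.1, -78.5]
ft_force: [-0.3, -0.9, -1.5]
finger_gap: 44.4
```

```bash
python3 -c "
from h import *
rel(602.4,-68.9,57,-78.4)"
```

```text
t 6.8 [601.2 -68.2  97.6] [ 1.798e+02  1.000e-01 -7.850e+01] rot [ 0.004  0.001 -0.002] cm [ 0.09 -0.12  4.05]
```

{"method": "apply_moves", "body": {"targets": "0 0 0 0 0 0 4; 0 0 0 0 0 1.5 4; 0 0 0 0 0 2.8 4; 0 0 0 0 0 3.4 4; 0 0 0 0 0 3.6 4"}}

```text
time: 7.3
tool_pos: [601.7, -67.9, 63.0]
tcp_rot: [179.9, 0.0, -78.5]
ft_force: [0.5, 0.4, -0.5]
finger_gap: 44.3
```

{"method": "apply_moves", "body": {"targets": "0 0 0 0 0 0.2 4; 0 0 0 0 0 0.3 4; 0 0 0 0 0 0.4 4; 0 0 0 0 0 0.5 4; 0 0 0 0 0 0.5 4"}}

```text
time: 7.8
tool_pos: [602.7, -68.0, 59.4]
tcp_rot: [-180.0, -0.0, -78.5]
ft_force: [0.1, 0.2, -1.5]
finger_gap: 44.3
```

```bash
python3 -c "
from h import *
rel(602.4,-68.9,55,-78.4);print(sense()['ft_force'])"
```

```text
t 7.8 [602.7 -68.   59.4] [-180.    -0.   -78.5] rot [-0.    -0.    -0.002] cm [0.08 0.05 0.44]
[ 0.14475346  0.17479119 -1.48375728]
```

{"method": "apply_moves", "body": {"targets": "0 0 0 0 0 0.1 4; 0 0 0 0 0 0.2 4; 0 0 0 0 0 0.3 4; 0 0 0 0 0 0.35 4; 0 0 0 0 0 0.35 4"}}

```text
time: 8.3
tool_pos: [602.9, -68.0, 56.2]
tcp_rot: [-180.0, -0.0, -78.5]
ft_force: [-0.8, 0.0, 2.8]
finger_gap: 44.5
```

{"method": "apply_moves", "body": {"targets": "0 0 0 0 0 0.1 4; 0 0 0 0 0 0.1 4; 0 0 0 0 0 0.1 5.5; 0 0 0 0 0 0.1 7; 0 0 0 0 0 0.1 7"}}

```text
time: 8.8
tool_pos: [602.3, -68.0, 54.4]
tcp_rot: [180.0, 0.0, -78.5]
ft_force: [-1.1, -0.4, -0.5]
finger_gap: 70.1
```

{"method": "apply_moves", "body": {"targets": "0 0 0 0 0 0 7; 0 0 0 0 0 0 7; 0 0 0 0 0 -3 7; 0 0 0 0 0 -7 7; 0 0 0 0 0 -11 7"}}

```text
time: 9.3
tool_pos: [601.9, -67.9, 165.3]
tcp_rot: [179.9, 0.0, -78.5]
ft_force: [2.0, -0.9, -0.1]
finger_gap: 70.0
```

```bash
python3 - <<'E'
from h import *
st=sense();im=snapshot("wrist");save(im,"w5");print({k:np.round(st[k],2).tolist() for k in("time","tool_pos","tcp_rot","ft_force","finger_gap","joint_pos")})
for q,z in [("tin",36),("peg0",91),("caddy",0),("front_mark",36)]:
  for d in place_of("wrist",q): print(q,d["at"],round(d["confidence"],2),unproj("wrist",d["at"],z,st)[:2])
E
```

```text
{'time': 9.3, 'tool_pos': [601.87, -67.93, 165.26], 'tcp_rot': [179.9, 0.04, -78.5], 'ft_force': [1.99, -0.94, -0.06], 'finger_gap': 69.96, 'joint_pos': [-11.29, 9.37, 86.52, -0.0, 84.21, 67.21]}
tin [216.3, 311.8] 0.76 [602.94722787 -69.75295301]
peg0 [116.7, 47.1] 0.9 [644.91229326 100.99776144]
peg0 [342.4, 89.1] 0.88 [493.25598224  70.84030879]
peg0 [113.8, 305.2] 0.63 [677.59292519 -50.41154683]
peg0 [340.9, 310.7] 0.59 [526.38867528 -84.62751774]
caddy [209.4, 219.9] 0.76 [583.99747901   8.54841777]
front_mark [304.4, 182.7] 0.84 [505.81623117  21.88811325]
```

View pics/w5.png

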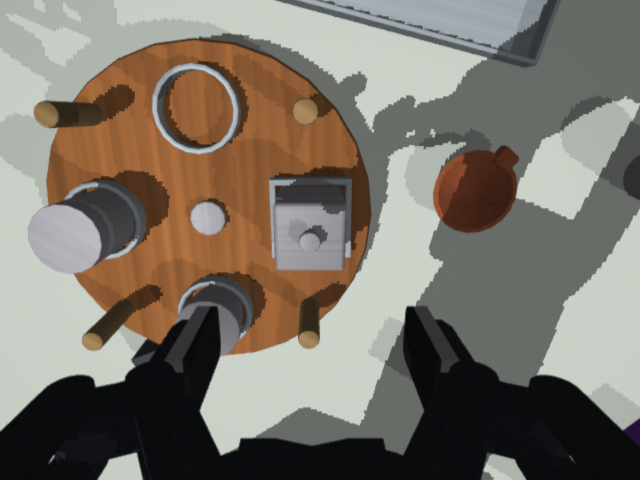

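The tin is seated square in its socket, and the fingers are off it. The pegs give the axis at (585.5,9.2) with radii of 110 mm, as specified. Next I'll turn the tool to yaw 57° to take peg 0 tangentially.

{"method": "apply_moves", "body": {"targets": "0 0 -0.145 0 0 0 7; 0 0 -0.29 0 0 0 7; 0 0 -0.435 0 0 0 7; 0 0 -0.58 0 0 0 7; 0 0 -0.725 0 0 0 7"}}

```text
time: 10.05
tool_pos: [601.2, -67.8, 162.2]
tcp_rot: [179.9, 0.2, -36.6]
ft_force: [0.2, -0.3, -1.0]
finger_gap: 69.8
```

{"method": "apply_moves", "body": {"targets": "0 0 -0.145 0 0 0 5; 0 0 -0.29 0 0 0 5; 0 0 -0.435 0 0 0 5; 0 0 -0.58 0 0 0 5; 0 0 -0.725 0 0 0 5"}}

```text
time: 10.55
tool_pos: [601.2, -67.8, 162.2]
tcp_rot: [-179.9, 0.2, 4.9]
ft_force: [-1.0, 0.7, -0.4]
finger_gap: 50.1
```

{"method": "apply_moves", "body": {"targets": "0 0 -0.145 0 0 0 4.5; 0 0 -0.29 0 0 0 4.5; 0 0 -0.435 0 0 0 4.5; 0 0 -0.58 0 0 0 4.5; 0 0 -0.725 0 0 0 4.5"}}

```text
time: 11.05
tool_pos: [601.2, -67.8, 162.2]
tcp_rot: [-179.8, 0.1, 46.5]
ft_force: [-0.7, 0.1, -1.2]
finger_gap: 45.3
```

```bash
python3 - <<'E'
from h import *
rel(677.8,-50.7,115,57)
# pointer outline from first wrist picture (dark pixels)
im=cv2.imread("pics/w.png");st=dict(tool_pos=[599.99,0,197.18],tcp_rot=[180,0,0])
m=(im.max(2)<75).astype('uint8');m[:115]=0;m[205:]=0;m[:,:75]=0;m[:,152:]=0
m[:]=0; roi=im[120:195,80:165].max(2); print(roi[::6,::5])
E
```

```text
t 11.05 [601.2 -67.8 162.2] [-1.798e+02  1.000e-01  4.650e+01] rot [-0.004  0.002 -0.184] cm [6.53 4.39 4.69]
[[192 193 193 193 192 193 193 193 169 168 168 168 169 161 151 157 146]
 [192 193 192 193 192 193 193 169 168 168 169 168 169 168 150 154 136]
 [192 193 193 193 193 193 193 159  38  24  22  22 168 168 156 144 126]
 [193 193 192 193 193 194  74  69  69  23  21  21  22 124 169 144 144]
 [192 192 193 192 145  69  69  69  69  70  22  23  23  59  56 129 129]
 [192 193 192  70  67  67  67  67  67  67  68  21  20  21 106 136 137]
 [193 194 106  67  68  68  69  68  68  69  68  68  23  22 139 142 144]
 [193 192 193  91  67  67  67  68  66  67  66  66  66  21 145 146 147]
 [193 193 193 194  89  65  66  66  66  66  66  66  57  24 139 145 142]
 [192 193 193 193 194  81  66  66  67  66  65  26  31  32 144 144 145]
 [193 193 193 193 193 193  81  66  65  36  28  97 100  99 152 153 157]
 [193 193 192 193 193 194 194  78 171 194 194 192  98  99 146 145 146]
 [193 194 193 193 194 193 194 194 194 193 195 194 193  99 149 151 152]]
```

{"method": "apply_moves", "body": {"targets": "0 0 -0.1 1.7 1.1 0 4; 0 0 -0.184 3.3 2.2 0 4; 0 0 -0.184 5 3.3 1 4; 0 0 -0.184 6.5 4.4 3 4; 0 0 -0.184 6.5 4.4 4.7 4"}}

```text
time: 11.55
tool_pos: [679.3, -51.0, 114.2]
tcp_rot: [-179.8, 0.1, 56.7]
ft_force: [-0.3, 0.6, 0.9]
finger_gap: 39.9
```

```bash
python3 - <<'E'
from h import *
st=dict(tool_pos=[599.99,0,197.18],tcp_rot=[180,0,0])
im=cv2.imread("pics/w.png").max(2).astype(int)
m=((im>50)&(im<84)).astype('uint8');m=cv2.morphologyEx(m,cv2.MORPH_OPEN,np.ones((3,3)))
n,l,s,_=cv2.connectedComponentsWithStats(m);k=l[158,118];print(s[k])
pts=np.argwhere(l==k); w=np.array([unproj("wrist",p,34,st)[:2] for p in pts],np.float32)
c=w.mean(0); ax=np.array([585.5,9.2]); d=c-ax
print("centroid",c,"dir",np.degrees(np.arctan2(d[1],d[0])),np.hypot(*d)); print(cv2.minAreaRect(w)); 
ap=cv2.approxPolyDP(cv2.convexHull(w),4,True)[:,0]; print(ap)
print(np.degrees(np.arctan2(*(ap-ax).T[::-1])),np.hypot(*(ap-ax).T))
rel(677.8,-50.7,52,57)
st=sense();im=snapshot("wrist");save(im,"w6")
for d in place_of("wrist","peg0"): print(d["at"],round(d["confidence"],2),unproj("wrist",d["at"],91,st)[:2])
E
```

```text
[  91  133   53   53 1540]
centroid [435.69904  39.53309] dir 168.55299402272806 152.8411763594641
((435.72393798828125, 39.18808364868164), (32.744754791259766, 32.96101760864258), 33.98646545410156)
[[457.10458   34.062958]
 [440.73495   60.915432]
 [415.04538   44.75643 ]
 [430.2943    17.953083]]
[169.04067607 160.34139174 168.2171981  176.77212846] [130.78053978 153.72509296 174.12362686 155.45231487]
t 11.55 [679.3 -51.  114.2] [-1.798e+02  1.000e-01  5.670e+01] rot [-0.003  0.001 -0.005] cm [-0.05 -0.12  6.22]
[34.3, 70.3] 0.94 [526.84532111 -82.62004636]
[35.4, 557.4] 0.91 [648.04326752 101.40340724]
[265.1, 312.7] 0.9 [680.26835087 -51.86230378]
```

View pics/w6.png

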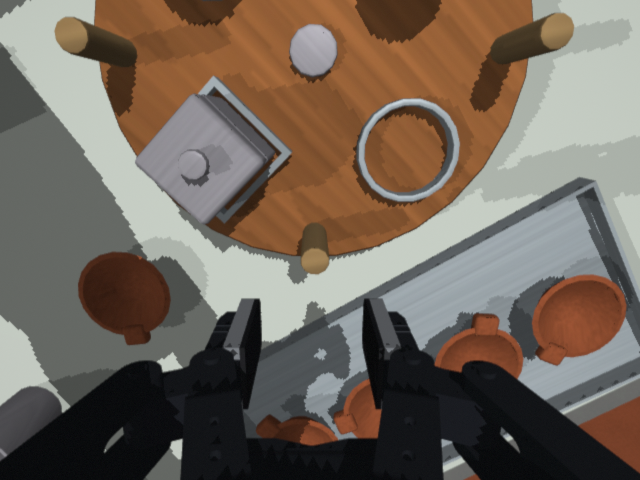

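{"method": "apply_moves", "body": {"targets": "0 0 0 0 0 1.5 4; 0 0 0 0 0 3 4; 0 0 0 0 0 4.5 4; 0 0 0 0 0 6 4; 0 0 0 0 0 6.2 4", "force": 40}}

```text
time: 12.15
tool_pos: [677.2, -51.5, 52.4]
tcp_rot: [-179.8, 0.1, 56.7]
ft_force: [0.0, 0.1, -0.2]
finger_gap: 39.8
```

{"method": "apply_moves", "body": {"targets": "0 0 0 0 0 0 1; 0 0 0 0 0 0 1; 0 0 0 0 0 0 1; 0 0 0 0 0 0 1; 0 0 0 0 0 0 1", "force": 40}}

```text
time: 12.65
tool_pos: [680.5, -51.9, 57.2]
tcp_rot: [179.9, -0.1, 56.7]
ft_force: [0.6, 0.7, 5.4]
finger_gap: 9.9
```

```bash
cat >> h.py <<'E'
def arc(ax,r,psi0_off,th,n=5,z=None):
    "rows for peg angles th (deg), tool yaw = th+psi0_off, from the measured pose"
    st=sense(); Rm=R.from_euler('xyz',st["tcp_rot"],degrees=True)
    for t in th:
        p=np.array([ax[0]+r*np.cos(np.radians(t)),ax[1]+r*np.sin(np.radians(t)),z])-st["tool_pos"]
        tv=(Rm.inv()*R.from_euler('xyz',[180,0,t+psi0_off],degrees=True)).as_rotvec()
        print(t,np.round(tv,3),np.round(Rm.inv().apply(p)/10,2))
E
python3 - <<'E'
from h import *
st=sense();print({k:np.round(st[k],2).tolist() for k in("time","tool_pos","tcp_rot","ft_force","wrist_torque","finger_gap","joint_pos")})
p=st["tool_pos"];ax=(586.7,9.2)
print(np.hypot(p[0]-ax[0],p[1]-ax[1]),np.degrees(np.arctan2(p[1]-ax[1],p[0]-ax[0])))
E
```

```text
{'time': 12.65, 'tool_pos': [680.45, -51.86, 57.23], 'tcp_rot': [179.87, -0.06, 56.67], 'ft_force': [0.61, 0.66, 5.38], 'wrist_torque': [0.01, -0.02, -0.03], 'finger_gap': 9.88, 'joint_pos': [-8.66, 25.37, 78.83, -0.0, 75.66, -65.33]}
111.88641881390447 -33.0763170470666
```

{"method": "apply_moves", "body": {"targets": "0 0 0 0 0 0 1; 0 0 0 0 0 0 1; 0 0 0 0 0 0 1; 0 0 0 0 0 0 1; 0 0 0 0 0 0 1"}}

```text
time: 13.15
tool_pos: [680.5, -51.8, 57.2]
tcp_rot: [179.9, -0.1, 56.7]
ft_force: [0.6, 0.9, 6.5]
finger_gap: 10.0
```

```bash
python3 - <<'E'
from h import *
st=sense();im=snapshot("wrist");print({k:np.round(st[k],2).tolist() for k in("time","tool_pos","ft_force","wrist_torque","finger_gap")})
m=snapshot("side");s=snapshot("scene")
c=lambda i,r,cc,w,h:cv2.resize(i[r:r+h,cc:cc+w],(400,300),interpolation=cv2.INTER_CUBIC)
save(np.vstack([np.hstack([c(im,150,180,280,210),c(m,150,270,160,120)]),np.hstack([c(s,210,220,180,135),c(im,0,0,640,480)])]),"m1")
E
```

```text
{'time': 13.15, 'tool_pos': [680.45, -51.84, 57.21], 'ft_force': [0.56, 0.88, 6.49], 'wrist_torque': [-0.04, -0.01, 0.01], 'finger_gap': 10.02}
```

View pics/m1.png

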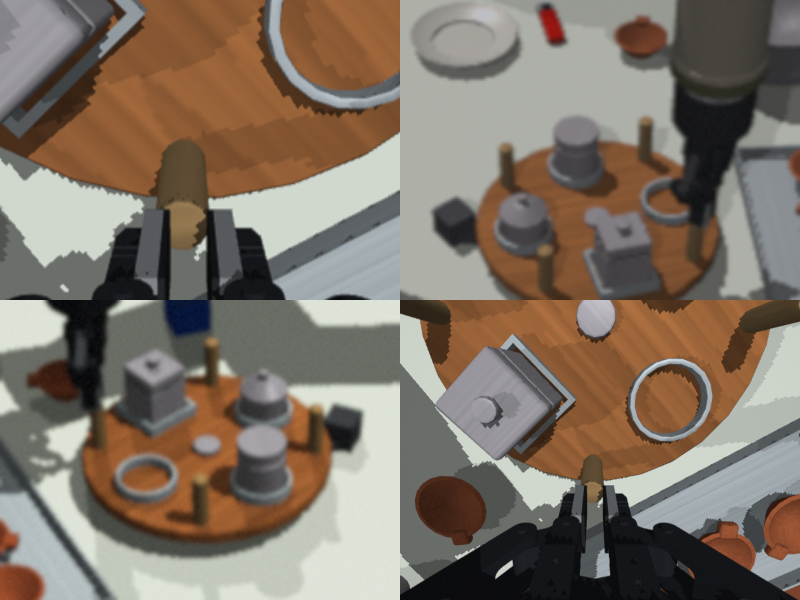

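```bash
python3 - <<'E'
from h import *
st=dict(tool_pos=[680.45,-51.84,57.21],tcp_rot=[179.87,-.06,56.67])
for z in (57,76,91): print(z,proj("wrist",(680.45,-51.84,z),st))
print(unproj("wrist",(307,311),91,st),unproj("wrist",(150+180*.7,180+180*.7),36,st))
im=snapshot("wrist"); print(place_of("wrist","peg0"),[unproj("wrist",d["at"],91,st)[:2] for d in place_of("wrist","peg0")])
E
```

```text
57 (np.float64(279.62118553914496), np.float64(313.16763186935265))
76 (np.float64(296.92346042916006), np.float64(313.3693950239524))
91 (np.float64(313.3635799973091), np.float64(313.56110451921546))
[677.54433987 -51.15237247  91.        ] [684.16575113 -58.73387853  36.        ]
[{'at': [313.6, 303.7], 'confidence': 0.77}] [array([678.38231054, -55.18083539])]
```

The peg lies on the TCP axis to within 3 mm, between the pads. I'll start turning clockwise and check that the table follows.

{"method": "apply_moves", "body": {"targets": "0 0 0.052 -0.58 -0.02 0 1; 0 0 0.14 -1.54 -0.11 0 1; 0 0 0.227 -2.5 -0.28 0 1; 0 0 0.332 -3.61 -0.6 0 1; 0 0 0.419 -4.51 -0.96 0 1", "force": 50}}

```text
time: 13.95
tool_pos: [647.2, -84.4, 57.2]
tcp_rot: [179.9, -0.1, 32.4]
ft_force: [-0.9, 0.9, 7.3]
finger_gap: 9.9
```

```bash
cat >> h.py <<'E'
def chk(name="wrist"):
    st=sense();p=st["tool_pos"];d=p[:2]-np.array([586.7,9.2]);print({k:np.round(st[k],2).tolist() for k in("time","tool_pos","tcp_rot","ft_force","wrist_torque","finger_gap","joint_pos")},"r,th",np.hypot(*d),np.degrees(np.arctan2(d[1],d[0])))
    im=snapshot(name)
    for q,z in [("tin",36),("peg0",91),("caddy",0),("front_mark",36)]:
        for o in place_of(name,q):
            X=unproj(name,o["at"],z,st)[:2];e=X-[586.7,9.2]; print(q,np.round(o["at"]),round(o["confidence"],2),np.round(X,1),"r,th",np.round([np.hypot(*e),np.degrees(np.arctan2(e[1],e[0]))],1))
    return im,st
E
python3 -c "
from h import *
chk()"
```

```text
{'time': 13.95, 'tool_pos': [647.24, -84.37, 57.21], 'tcp_rot': [179.93, -0.1, 32.42], 'ft_force': [-0.9, 0.88, 7.27], 'wrist_torque': [0.33, 0.07, 0.02], 'finger_gap': 9.92, 'joint_pos': [-11.94, 21.07, 84.33, 0.02, 74.47, -44.36]} r,th 111.44933583198168 -57.098043671431356
tin [158. 193.] 0.67 [569.  -68.9] r,th [  80.1 -102.8]
tin [ 45. 308.] 0.24 [589.5   3.5] r,th [  6.4 -63.8]
peg0 [312. 309.] 0.71 [646.  -84.8] r,th [111.2 -57.8]
caddy [ 46. 312.] 0.64 [588.4   8.3] r,th [  1.9 -29.8]
```

The table follows: the tin is now at -102.8°. I'm carrying on, about 89° to go.

{"method": "apply_moves", "body": {"targets": "0 0 0.105 -1.16 -0.06 0 1; 0 0 0.209 -2.31 -0.24 0 1; 0 0 0.314 -3.43 -0.54 0 1; 0 0 0.419 -4.51 -0.96 0 1; 0 0 0.524 -5.55 -1.49 0 1"}}

```text
time: 14.7
tool_pos: [592.6, -101.8, 57.2]
tcp_rot: [180.0, -0.1, 2.4]
ft_force: [0.4, 1.6, 7.1]
finger_gap: 9.9
```

{"method": "apply_moves", "body": {"targets": "0 0 0.105 -1.16 -0.06 0 1; 0 0 0.209 -2.31 -0.24 0 1; 0 0 0.314 -3.43 -0.54 0 1; 0 0 0.419 -4.51 -0.96 0 1; 0 0 0.524 -5.55 -1.49 0 1"}}

```text
time: 15.2
tool_pos: [536.3, -90.1, 57.1]
tcp_rot: [180.0, -0.2, -27.7]
ft_force: [-0.2, -3.0, 7.2]
finger_gap: 10.0
```

```bash
python3 -c "
from h import *
chk()"
```

```text
{'time': 15.2, 'tool_pos': [536.34, -90.1, 57.13], 'tcp_rot': [179.98, -0.17, -27.66], 'ft_force': [-0.19, -2.96, 7.16], 'wrist_torque': [-0.31, -0.04, -0.03], 'finger_gap': 9.98, 'joint_pos': [-14.9, 5.15, 102.86, -0.06, 71.83, 12.78]} r,th 111.34526501708723 -116.89151857430312
tin [167. 199.] 0.76 [512.6 -19.7] r,th [  79.6 -158.7]
tin [454. 311.] 0.6 [ 478.9 -202.8] r,th [ 237.9 -116.9]
peg0 [313. 320.] 0.65 [540.9 -91.9] r,th [ 111.  -114.4]
caddy [ 46. 304.] 0.84 [585.6   8.8] r,th [   1.1 -161.3]
front_mark [ 88. 142.] 0.59 [508.7  23.4] r,th [ 79.3 169.7]
front_mark [164. 198.] 0.24 [513.  -18.1] r,th [  78.6 -159.7]
```

{"method": "apply_moves", "body": {"targets": "0 0 0.094 -1.04 -0.05 0 1; 0 0 0.188 -2.08 -0.2 0 1; 0 0 0.283 -3.1 -0.44 0 1; 0 0 0.377 -4.09 -0.78 0 1; 0 0 0.471 -5.04 -1.21 0 1"}}

```text
time: 15.95
tool_pos: [496.8, -56.2, 57.1]
tcp_rot: [-180.0, -0.1, -54.6]
ft_force: [-2.9, -3.4, 9.1]
finger_gap: 10.2
```

```bash
python3 -c "
from h import *
im,st=chk();save(im,'w7');print(st)
chk('side');chk('scene')"
```

```text
{'time': 15.95, 'tool_pos': [496.83, -56.24, 57.11], 'tcp_rot': [-180.0, -0.14, -54.62], 'ft_force': [-2.88, -3.4, 9.1], 'wrist_torque': [-0.71, 0.45, -0.07], 'finger_gap': 10.2, 'joint_pos': [-12.26, -1.54, 109.7, -0.1, 71.73, 42.39]} r,th 111.17200910138314 -143.9389763023915
tin [173. 204.] 0.78 [507.2  14. ] r,th [ 79.6 176.6]
peg0 [315. 331.] 0.81 [502.9 -63.8] r,th [ 111.1 -138.9]
caddy [ 50. 305.] 0.58 [585.3   8.3] r,th [   1.7 -146.5]
{'time': 15.95, 'joint_pos': array([-1.22586918e+01, -1.53869586e+00,  1.09703966e+02, -1.01173007e-01,
        7.17286074e+01,  4.23939091e+01]), 'qd': array([ 7.76992101e+00, -1.15505227e+01,  1.13678988e+01,  3.17211402e-02,
        3.61235624e-01,  6.11490222e+01]), 'joint_efforts': array([  1.35514341, -39.59287405, -43.79968286,   1.67355917,
        -0.84225213,  -2.32186183]), 'tool_pos': array([496.82960326, -56.24102228,  57.11077741]), 'tcp_rot': array([-1.79999463e+02, -1.43168557e-01, -5.46209709e+01]), 'ft_force': array([-2.88050393, -3.39561302,  9.10423124]), 'wrist_torque': array([-0.71490019,  0.44851901, -0.06738564]), 'finge
[... 1023 characters left out ...]
2, -0.05], 'finger_gap': 9.94, 'joint_pos': [-12.26, -1.49, 109.65, -0.08, 71.76, 42.15]} r,th 110.98898919976133 -143.92767634887898
tin [182. 275.] 0.92 [ 457.  -399.8] r,th [ 429.1 -107.6]
tin [183. 311.] 0.79 [ 377.  -341.7] r,th [ 408.8 -120.9]
tin [220. 305.] 0.76 [ 484.8 -193.2] r,th [ 226.6 -116.7]
tin [268. 344.] 0.69 [509.4  21.7] r,th [ 78.3 170.8]
peg0 [288. 296.] 0.92 [670.7  79.5] r,th [109.5  39.9]
peg0 [226. 326.] 0.75 [498.1 -74.9] r,th [ 122.2 -136.5]
peg0 [267. 360.] 0.71 [516.7  93.8] r,th [109.8 129.6]
peg0 [246. 265.] 0.68 [655.3 -82.9] r,th [114.9 -53.3]
caddy [288. 314.] 0.62 [583.9  11.4] r,th [  3.6 142.1]
front_mark [270. 344.] 0.97 [515.1  30.6] r,th [ 74.7 163.4]
```

View pics/w7.png

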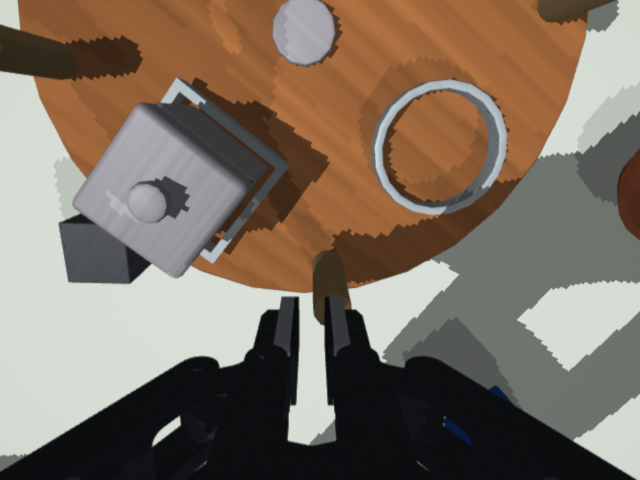

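w7 shows that the fingers are not around the peg. The tips are resting on its top at z≈91, so they end about 34 mm short of the nominal TCP. That explains the upward force, and the 10 mm gap was simply what I commanded. I'll lift, look again, and grip lower.

{"method": "apply_moves", "body": {"targets": "0 0 0 0 0 -1 1; 0 0 0 0 0 -3 4; 0 0 -0.08 0 0 -5 4; 0 0 -0.08 0 0 -6 4; 0 0 -0.08 0 0 -6 4"}}

```text
time: 17.2
tool_pos: [497.8, -55.5, 117.7]
tcp_rot: [-179.9, -0.2, -49.9]
ft_force: [-0.3, -0.5, 0.1]
finger_gap: 40.1
```

```bash
python3 - <<'E'
from h import *
im,st=chk();save(im,'w8')
for n in("scene","side"): save(snapshot(n),n+"8")
# pointer top face and its direction
g=im.max(2).astype(int)
h=proj("wrist",(435.7,39.3,34),st);print("pointer expected at",h, g[int(h[0]),int(h[1])] if 0<h[0]<480 and 0<h[1]<640 else None)
rel(504.1,-63.4,117,-48.7)
E
```

```text
{'time': 17.2, 'tool_pos': [497.85, -55.49, 117.75], 'tcp_rot': [-179.88, -0.15, -49.9], 'ft_force': [-0.35, -0.46, 0.14], 'wrist_torque': [-0.09, 0.03, 0.04], 'finger_gap': 40.06, 'joint_pos': [-12.23, -5.22, 106.54, 0.0, 78.48, 37.67]} r,th 109.90355047186858 -143.94343813582375
tin [379. 440.] 0.68 [ 473.9 -206.5] r,th [ 243.5 -117.6]
peg0 [ 35. 562.] 0.92 [658.7 -73.4] r,th [109.6 -48.9]
peg0 [49. 87.] 0.86 [512.5  90.8] r,th [110.3 132.3]
peg0 [266. 326.] 0.69 [502.7 -64.5] r,th [ 111.8 -138.8]
caddy [ 68. 319.] 0.76 [584.3   7.7] r,th [   2.8 -147.2]
pointer expected at (np.float64(213.41653257486306), np.float64(140.20143297777247)) 75
t 17.55 [495.8 -55.1 114.8] [ 1.799e+02  1.000e-01 -4.980e+01] rot [ 0.001  0.001 -0.019] cm [ 1.17 -0.09 -0.22]
```

{"method": "apply_moves", "body": {"targets": "0 0 -0.02 1.15 0 0 4; 0 0 -0.02 1.15 0 0.5 4; 0 0 -0.02 1.15 0 2 4; 0 0 -0.02 1.15 0 3 4; 0 0 -0.02 1.15 0 3.5 4"}}

```text
time: 18.05
tool_pos: [502.2, -63.4, 78.3]
tcp_rot: [179.9, 0.2, -48.7]
ft_force: [-0.1, -0.8, 0.5]
finger_gap: 40.1
```

```bash
python3 - <<'E'
from h import *
im,st=chk();save(im,'w9')
st8=dict(tool_pos=[495.8,-55.1,114.8],tcp_rot=[179.9,.1,-49.8])
im=cv2.imread("pics/w9.png").max(2).astype(int)
h=[int(v) for v in proj("wrist",(435.7,39.3,34),st)];print(h,im[h[0],h[1]])
m=((im>50)&(im<90)).astype('uint8');m=cv2.morphologyEx(m,cv2.MORPH_OPEN,np.ones((3,3)))
n,l,s,_=cv2.connectedComponentsWithStats(m);k=l[h[0],h[1]];print(k,s[k])
w=np.array([unproj("wrist",p,34,st)[:2] for p in np.argwhere(l==k)],np.float32);print(w.mean(0),cv2.minAreaRect(w))
E
```

```text
{'time': 18.05, 'tool_pos': [502.21, -63.43, 78.26], 'tcp_rot': [179.88, 0.17, -48.65], 'ft_force': [-0.08, -0.81, 0.47], 'wrist_torque': [-0.03, -0.03, -0.01], 'finger_gap': 40.07, 'joint_pos': [-13.01, -1.66, 107.46, 0.0, 74.41, 35.65]} r,th 111.41546425193683 -139.31534283387958
tin [158. 206.] 0.73 [506.   13.5] r,th [ 80.8 176.9]
peg0 [293. 308.] 0.9 [502.6 -63.7] r,th [ 111.3 -139.1]
peg0 [ 16. 611.] 0.9 [658.7 -73.6] r,th [109.7 -49. ]
peg0 [16.  9.] 0.65 [513.2  91.6] r,th [110.4 131.7]
caddy [ 56. 309.] 0.69 [583.7   8.6] r,th [   3.1 -168. ]
[221, 97] 79
12 [  69  188   59   63 3127]Traceback (most recent call last):
  File "<stdin>", line 8, in <module>
  File "h.py", line 12, in unproj
    m,Rm,p=cam(name,st); d=Rm@np.array([(rc[1]-m["cx"])/m["fx"],-(rc[0]-m["cy"])/m["fy"],-1]); return p+d*(z-p[2])/d[2]
           ~~~^^^^^^^^^
  File "h.py", line 6, in cam
    m=camera_model(name);
ValueError: time passes only in moves, steps and waits
```

{"method": "apply_moves", "body": {"targets": "0 0 0 0 0 1.2 4; 0 0 0 0 0 2.4 4; 0 0 0 0 0 3.4 4; 0 0 0 0 0 4.2 4; 0 0 0 0 0 4.5 4", "force": 50}}

```text
time: 18.8
tool_pos: [502.9, -63.8, 34.1]
tcp_rot: [179.9, 0.1, -48.6]
ft_force: [-0.4, 0.4, -1.0]
finger_gap: 39.9
```

{"method": "apply_moves", "body": {"targets": "0 0 0 0 0 0 0.2; 0 0 0 0 0 0 0.2; 0 0 0 0 0 0 0.2; 0 0 0 0 0 0 0.2; 0 0 0 0 0 0 0.2", "force": 50}}

```text
time: 19.3
tool_pos: [504.0, -64.1, 36.0]
tcp_rot: [-180.0, -0.0, -48.6]
ft_force: [0.7, -0.7, -3.0]
finger_gap: 14.2
```

```bash
python3 - <<'E'
from h import *
im,st=chk();save(im,'w10')
m,Rm,p=cam("wrist",st)
U=lambda rc,z:(lambda d:(p+d*(z-p[2])/d[2])[:2])(Rm@np.array([(rc[1]-m["cx"])/m["fx"],-(rc[0]-m["cy"])/m["fy"],-1]))
g=im.max(2).astype(int)
h=[int(v) for v in proj("wrist",(435.7,39.3,34),st)];print(h,g[h[0]-40:h[0]+45:7,max(h[1]-50,0):h[1]+50:7])
E
```

```text
{'time': 19.3, 'tool_pos': [504.02, -64.14, 35.97], 'tcp_rot': [-180.0, -0.02, -48.65], 'ft_force': [0.65, -0.67, -3.02], 'wrist_torque': [-0.13, 0.14, -0.04], 'finger_gap': 14.15, 'joint_pos': [-13.03, 1.39, 109.19, -0.01, 69.4, 35.62]} r,th 110.52184990173075 -138.42538390713852
tin [173. 180.] 0.63 [505.8  12.2] r,th [ 81.  177.9]
peg0 [346. 311.] 0.9 [504.9 -65.8] r,th [ 111.  -137.5]
caddy [ 42. 304.] 0.9 [585.2  10.1] r,th [  1.7 148.3]
[246, 47] [[230 230  52 140 165 169 167 167 172 167 169 169 176 183]
 [230 230  93  94 123 165 165 170 167 165 174 166 172 173]
 [230 230  93  92  95  98 163 167 162 170 170 170 163 162]
 [230 230  89  93  93  93  93 151 166 169 168 161 164 168]
 [230 230  63  93  91  91  91  95 150 165 160 160 167 163]
 [230 230  90  90  91  90  95  92  92 120 156 165 162 165]
 [230 230  89  89  89  93  91  90  91  90  93 158 162 166]
 [230 230 101  88  90  93  88  89  90  89  91  90 158 161]
 [229 230 151  87  89  86  89  88  88  88  89  89  63 147]
 [230 230 221  89  86  87  87  86  88  87  87  84  70  34]
 [230 230 230 229 222 205 119  89  85  86  83  87  71  54]
 [229 230 230 230 230 230 230 230 231 231 231 231 230 231]
 [230 230 230 230 230 230 230 230 230 231 230 231 231 231]]
```

The gap is 14.2 mm with the jaws commanded to 2 mm, so the peg is really gripped now. I'll turn the remaining 8° clockwise.

{"method": "apply_moves", "body": {"targets": "0 0 0.035 -0.39 -0.01 0 0.2; 0 0 0.07 -0.77 -0.03 0 0.2; 0 0 0.105 -1.16 -0.06 0 0.2; 0 0 0.14 -1.54 -0.11 0 0.2; 0 0 0.14 -1.54 -0.11 0 0.2"}}

```text
time: 20.05
tool_pos: [494.1, -51.7, 35.9]
tcp_rot: [180.0, 0.0, -56.7]
ft_force: [-3.2, -2.5, 0.8]
finger_gap: 14.0
```

```bash
python3 - <<'E'
from h import *
im,st=chk();save(im,'w11')
for n in("scene","side"): 
  m=snapshot(n);save(m,n+"11")
  for q,z in(("tin",36),("square_socket",36),("front_mark",36),("peg0",91),("caddy",0)): print(n,q,[(np.round(unproj(n,d["at"],z)[:2],1).tolist(),round(d["confidence"],2)) for d in place_of(n,q)])
# tin lid: bright low-saturation blob near the expected lid centre
ax=np.array([586.7,9.2]);a=np.radians(168.6);e=ax+80*np.array([np.cos(a),np.sin(a)])
print("expected lid",proj("wrist",(*e,98),st),"pointer",proj("wrist",(435.7,39.3,34),st))
E
```

```text
{'time': 20.05, 'tool_pos': [494.12, -51.71, 35.94], 'tcp_rot': [179.96, 0.01, -56.68], 'ft_force': [-3.16, -2.47, 0.76], 'wrist_torque': [-0.38, 0.64, -0.11], 'finger_gap': 13.99, 'joint_pos': [-11.87, -0.29, 110.89, -0.03, 69.44, 44.82]} r,th 110.81605832306087 -146.65720105117853
tin [173. 181.] 0.71 [507.4  23.4] r,th [ 80.6 169.9]
peg0 [346. 312.] 0.92 [495.3 -53.5] r,th [ 110.9 -145.5]
caddy [ 42. 306.] 0.96 [585.6   9.5] r,th [  1.1 163.5]
scene tin [([502.1, 22.9], 0.85), ([377.9, -346.1], 0.81), ([490.7, -199.7], 0.67), ([474.5, -411.7], 0.64), ([639.2, 7.9], 0.22)]
scene square_socket [([505.1, 16.1], 0.8), ([697.1, 360.6], 0.6)]
scene front_mark [([512.6, 24.8], 0.58)]
scene peg0 [([523.6, 103.2], 0.94), ([489.7, -67.0], 0.93), ([677.1, 60.1], 0.71), ([645.0, -83.0], 0.65)]
scene caddy [([585.2, 3.0], 0.76), ([684.3, -342.3], 0.26)]
side tin [([359.4, -410.4], 0.93), ([426.7, -481.1], 0.87), ([457.6, -265.9], 0.61), ([660.5, -31.8], 0.54)]
side square_socket [([505.6, 6.4], 0.9), ([458.4, 330.6], 0.64)]
side front_mark [([513.5, 26.2], 0.72)]
side peg0 [([496.8, -57.8], 0.94), ([648.3, -84.7], 0.91), ([674.8, 69.3], 0.82), ([518.3, 103.5], 0.71)]
side caddy [([587.3, 7.0], 0.89), ([684.9, 337.0], 0.56)]
expected lid (np.float64(196.6229120154599), np.float64(111.76330562394409)) pointer (np.float64(278.1474749454538), np.float64(84.06516498397536))
```

```bash
python3 - <<'E'
from h import *
M=camera_model("wrist")
def U(px,z,st):
    T=np.eye(4);T[:3,:3]=R.from_euler('xyz',st[1],degrees=True).as_matrix();T[:3,3]=st[0];T=T@M["T_tool_cam"]
    d=np.c_[(px[:,1]-M["cx"])/M["fx"],-(px[:,0]-M["cy"])/M["fy"],-np.ones(len(px))]@T[:3,:3].T
    return (T[:3,3]+d*((z-T[2,3])/d[:,2])[:,None])[:,:2]
S={"w":([599.99,0,197.18],[180,0,0],(158,118)),"w4":([543.73,-83.69,168.56],[179.99,-.04,-78.47],(303,148)),"w9":([502.21,-63.43,78.26],[179.88,.17,-48.65],(221,97)),"w7":([496.88,-56.1,57.12],[180,-.11,-54.5],(252,92))}
for n,(p,r,c) in S.items():
    g=cv2.imread(f"pics/{n}.png"); c0=g[c].astype(int)
    m=(np.abs(g.astype(int)-c0).max(2)<13).astype('uint8');m=cv2.morphologyEx(m,cv2.MORPH_OPEN,np.ones((3,3)))
    k,l,s,_=cv2.connectedComponentsWithStats(m);q=l[c];print(n,c0,s[q])
    w=U(np.argwhere(l==q),34,(p,r)).astype(np.float32);h=cv2.approxPolyDP(cv2.convexHull(w),4,True)[:,0]
    for ax in((585.7,9.2),(586.7,9.2)):
        d=w.mean(0)-ax;print(" dir",np.degrees(np.arctan2(d[1],d[0])),np.hypot(*d),end="")
    print(w.mean(0),h.round(0).tolist())
# lid of the tin in w11
g=cv2.imread("pics/w11.png");st=([494.1,-51.7,35.94],[179.96,.01,-56.68]);c=(212,130)
print(g[170:250:8,60:180:12].max(2))
E
```

```text
w [67 64 62] [  91  134   52   52 1509]
 dir 167.93346881808972 150.67084005593935 dir 168.012450836922 151.64888965821248[438.35815   40.697342] [[459.0, 35.0], [443.0, 61.0], [418.0, 46.0], [434.0, 19.0]]
w4 [100  95  91] [ 121  285   48   43 1243]
 dir 168.64798508634576 152.59469980194584 dir 168.72142069015558 153.57526231221962[436.0906    39.236176] [[457.0, 34.0], [441.0, 59.0], [414.0, 44.0], [431.0, 18.0]]
w9 [79 75 73] [  69  190   58   60 3031]
 dir 168.4210168775181 152.0337323896292 dir 168.49617580251424 153.01351297986258[436.7603    39.715996] [[454.0, 32.0], [455.0, 42.0], [442.0, 60.0], [415.0, 44.0], [433.0, 18.0]]
w7 [88 83 80] [  61  224   68   59 3261]
 dir 168.45257215587014 153.40795333137 dir 168.5268617893133 154.38784244503037[435.39713   39.909054] [[450.0, 29.0], [451.0, 46.0], [441.0, 61.0], [415.0, 44.0], [432.0, 18.0]]
[[182 183 187 181 192 185 183 178 184 178]
 [184 181 184 131 151  69  86 181 181 176]
 [180 185 167 186 122  62  70  72 178 176]
 [178 179 197 198 189  63  72  69 174 180]
 [182 174 191 198 187 147  70  71 177 178]
 [173 182 185 186 182 154  70  71 180 179]
 [172 180 174 179 177  79  70  87 176 176]
 [178 176 171 164 154 178 175 178 177 178]
 [172 165 176 174 174 175 179 176 173 174]
 [ 32 169 169 175 175 175 174 175 178 169]]
```

{"method": "apply_moves", "body": {"targets": "0 0 0 0 0 0 0.2; 0 0 0 0 0 0 0.2; 0 0 0 0 0 0 0.2; 0 0 0 0 0 0 0.2; 0 0 0 0 0 0 0.2", "force": 60}}

```text
time: 21.4
tool_pos: [494.4, -52.1, 36.0]
tcp_rot: [180.0, 0.0, -56.6]
ft_force: [-4.8, -3.4, 3.1]
finger_gap: 13.6
```

```bash
python3 - <<'E'
from h import *
im,st=chk();print(np.abs(st["qd"]).max())
for ax in((585.7,9.2),(586.7,9.2)):
    d=st["tool_pos"][:2]-ax;print("square angle from grip",np.degrees(np.arctan2(d[1],d[0]))-45+360)
print(hand_in())
E
```

```text
{'time': 21.4, 'tool_pos': [494.4, -52.1, 35.97], 'tcp_rot': [179.96, 0.01, -56.61], 'ft_force': [-4.76, -3.37, 3.09], 'wrist_torque': [-0.35, 0.83, 0.07], 'finger_gap': 13.57, 'joint_pos': [-11.91, -0.25, 110.85, -0.03, 69.44, 44.71]} r,th 110.80230351715116 -146.413582781671
tin [172. 179.] 0.79 [507.2  23.8] r,th [ 80.9 169.6]
peg0 [344. 313.] 0.88 [496.2 -53.7] r,th [ 110.2 -145.2]
caddy [ 43. 305.] 0.58 [585.3   9.3] r,th [  1.4 176.7]
0.12330598832795028
square angle from grip 168.87463795493238
square angle from grip 168.586417218329
the job is handed in; nothing more can be done
None
```

The square tin is back in its socket and released. I turned the table clockwise until the tin lines up with the pointer, then handed in at about 21.5 s with the fingers still gripping peg 0 at 60 N.

**Turning:** my first hold on peg 0 failed. The real fingertips end about 34 mm short of the stated TCP, so they only rested on the peg's top. They dragged the table most of the way by friction, slipping at the end. I lifted off, gripped the peg lower (13.6 mm gap) and turned the last 8°.

**Last checks:**
- **Alignment:** the pointer measured 168.0–168.7°. The tin measured 168.6–168.9° from the grip, and 169.6° from the network in the last wrist picture. So it is off by about 0.5°, or about 1° at worst. An earlier reading of the pegs from the fixed cameras gave about 169.3°. The networks' direct readings of the square socket's position in the fixed cameras were further off (about 5–10° from the pointer). I didn't use them, because the pegs in those pictures and the wrist readings agreed with each other.
- **Forces:** I saw no force above about 12 N, and the arm was still at the end.
- **Not checked at the end:** I had used all my picture views, so I last saw the tin seated before the final grip. I planned the moves to stay clear of the bystander objects, but did not check them one by one afterwards.

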